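# Set the stock tags

### The job

Set the flip tags on the stock board: with a fingertip, push over every tag that is wrong, so that each tray packed full of capacitors has its tag flipped over towards the tray (round disc on top), and each tray that is empty or nearly empty has its tag lying towards the robot (bar on top). Push the tags gently and do not pinch them; leave the trays and all the loose things on and round the board where they are.

Things in the scene. Friction and masses are not known exactly. Their poses are not given: they have to be found in the camera images.
- stock_board: fixed plywood board, 278 x 530 x 8 mm, on the bench. x axis: from the tags to the trays, away from the robot; y along the row. On it four trays stand in a row 130 mm apart, in any order; the hinge of each tray's tag is 153 mm in front of the tray's centre, nearer the robot. Origin on the bench, under the middle of the row of tags.
- tray_a: brown open card tray, 99 mm deep (x) x 124 mm wide (y) x 47 mm high, fixed on the board; its near wall is 103 mm behind its tag's hinge. It is packed full: wall to wall with upright blue capacitors, 20 pieces. Origin at the centre of its underside.
- tray_b: brown open card tray, 99 mm deep (x) x 124 mm wide (y) x 47 mm high, fixed on the board; its near wall is 103 mm behind its tag's hinge. It is packed full: wall to wall with upright blue capacitors, 20 pieces. Origin at the centre of its underside.
- tray_c: brown open card tray, 99 mm deep (x) x 124 mm wide (y) x 47 mm high, fixed on the board; its near wall is 103 mm behind its tag's hinge. It is nearly empty: only two capacitors in one corner, so not full. Origin at the centre of its underside.
- tray_d: brown open card tray, 99 mm deep (x) x 124 mm wide (y) x 47 mm high, fixed on the board; its near wall is 103 mm behind its tag's hinge. It is empty, so not full. Origin at the centre of its underside.
- stand_a: fixed steel stand of the tag in front of tray_a, with two cheeks beside the tag reaching 27 mm above the board, 22 mm before and behind the hinge and 30 mm to either side of its middle. Origin under its foot on the board's top (8 mm above the bench), 22 mm straight below the middle of the hinge line. x towards the tray, y along the hinge, z up.
- tag_a (a joint): tag in front of tray_a, rad. 0: lies towards the robot, black bar on its upper face (not full). 1.07: upright. 2.14: flipped over towards its tray, black round disc on its upper face (full). Swings freely, damped; 30 g; falls to the nearer end within about 3 s, may still be falling at the start; a level push of under 1 N on the free edge flips it.
- tag_a_edge (a point): middle of the free edge of the tag in front of tray_a. The tag is a white plate of slick nylon 46 mm wide and 3 mm thick that reaches 56 mm from its hinge, with a 6 mm round bead along the free edge; this point is the bead's centre, 53 mm from the hinge. At either end the tag slopes up 0.5 rad from level, so this point is 25 mm higher than the hinge and 47 mm before or behind it.
- stand_b: fixed steel stand of the tag in front of tray_b, with two cheeks beside the tag reaching 27 mm above the board, 22 mm before and behind the hinge and 30 mm to either side of its middle. Origin under its foot on the board's top (8 mm above the bench), 22 mm straight below the middle of the hinge line. x towards the tray, y along the hinge, z up.
- tag_b (a joint): tag in front of tray_b, rad. 0: lies towards the robot, black bar on its upper face (not full). 1.07: upright. 2.14: flipped over towards its tray, black round disc on its upper face (full). Swings freely, damped; 30 g; falls to the nearer end within about 3 s, may still be falling at the start; a level push of under 1 N on the free edge flips it.
- tag_b_edge (a point): middle of the free edge of the tag in front of tray_b. The tag is a white plate of slick nylon 46 mm wide and 3 mm thick that reaches 56 mm from its hinge, with a 6 mm round bead along the free edge; this point is the bead's centre, 53 mm from the hinge. At either end the tag slopes up 0.5 rad from level, so this point is 25 mm higher than the hinge and 47 mm before or behind it.
- stand_c: fixed steel stand of the tag in front of tray_c, with two cheeks beside the tag reaching 27 mm above the board, 22 mm before and behind the hinge and 30 mm to either side of its middle. Origin under its foot on the board's top (8 mm above the bench), 22 mm straight below the middle of the hinge line. x towards the tray, y along the hinge, z up.
- tag_c (a joint): tag in front of tray_c, rad. 0: lies towards the robot, black bar on its upper face (not full). 1.07: upright. 2.14: flipped over towards its tray, black round disc on its upper face (full). Swings freely, damped; 30 g; falls to the nearer end within about 3 s, may still be falling at the start; a level push of under 1 N on the free edge flips it.
- tag_c_edge (a point): middle of the free edge of the tag in front of tray_c. The tag is a white plate of slick nylon 46 mm wide and 3 mm thick that reaches 56 mm from its hinge, with a 6 mm round bead along the free edge; this point is the bead's centre, 53 mm from the hinge. At either end the tag slopes up 0.5 rad from level, so this point is 25 mm higher than the hinge and 47 mm before or behind it.
- stand_d: fixed steel stand of the tag in front of tray_d, with two cheeks beside the tag reaching 27 mm above the board, 22 mm before and behind the hinge and 30 mm to either side of its middle. Origin under its foot on the board's top (8 mm above the bench), 22 mm straight below the middle of the hinge line. x towards the tray, y along the hinge, z up.
- tag_d (a joint): tag in front of tray_d, rad. 0: lies towards the robot, black bar on its upper face (not full). 1.07: upright. 2.14: flipped over towards its tray, black round disc on its upper face (full). Swings freely, damped; 30 g; falls to the nearer end within about 3 s, may still be falling at the start; a level push of under 1 N on the free edge flips it.
- tag_d_edge (a point): middle of the free edge of the tag in front of tray_d. The tag is a white plate of slick nylon 46 mm wide and 3 mm thick that reaches 56 mm from its hinge, with a 6 mm round bead along the free edge; this point is the bead's centre, 53 mm from the hinge. At either end the tag slopes up 0.5 rad from level, so this point is 25 mm higher than the hinge and 47 mm before or behind it.
- capacitor: loose blue capacitor, 18 mm wide, 32 mm high, standing on the board between two tags; origin at its underside; a bystander.
- heat_sink: loose finned metal heat sink, 34 x 50 x 25 mm, on the board between two tags; origin at its underside; a bystander.
- adapter: loose black power adapter, 46 x 72 x 34 mm, on the bench; origin at its underside; a bystander.
- screwdriver: loose blue screwdriver, 168 mm long, 20 mm thick, on the bench nearer the robot; origin at its underside; a bystander.
- flux_bottle: loose brown bottle with red cap and needle, 34 mm wide, 106 mm high, on the bench; origin at its underside; a bystander.

How it is judged (in metres and radians):
At the end, for the whole second after the job is handed in: Both tags of the full trays lie at their tray-side end (joint above 1.95 of 2.14 rad) and both tags of the other trays at their robot-side end (joint below 0.19 rad) (value of joint each of tag_a, tag_b above 1.95 rad and value of joint each of tag_c, tag_d below 0.19 rad); the robot touches nothing.
It fails at once if a loose thing (capacitor, heat sink, adapter, screwdriver or bottle) is moved more than 15 mm, or lifted (distance of any of capacitor, heat_sink, adapter, screwdriver, flux_bottle from where it was at the start of the episode above 0.015 m).
It fails at once if a tag or its stand is pinched or pressed with more than 15 N (contact force between the arm and stand_a above 15 N or contact force between the arm and stand_b above 15 N or contact force between the arm and stand_c above 15 N or contact force between the arm and stand_d above 15 N).
It fails at once if a tray or its contents are pushed with more than 5 N (contact force between the arm and tray_a above 5 N or contact force between the arm and tray_b above 5 N or contact force between the arm and tray_c above 5 N or contact force between the arm and tray_d above 5 N).
It also fails if it takes over 64 s, if anything falls off the work surface, if the arm or the gripper's body presses on something with over 40 N, if the wrist force passes 120 N, or if a joint passes its speed limit or range.

### The arm

A 6-joint arm with a two-finger parallel gripper is mounted at the origin on a cart in front of the work surface, level with it; the furniture and walls round the work are solid. World frame = base frame: x ahead of the robot, y to its left, z up, the work surface at z = 0. Lengths are in mm, angles in degrees, forces in N, time in s.
With the tool pointing down it reaches from about 300 to 850 mm from the base axis. Payload 4.2 kg.
Tool frame: the origin (TCP) lies at the very end of the fingers, on their centre line; the grasp point (between the pads) lies 19 mm behind it (env.grip_depth is the distance from the TCP to the grasp point, in mm); z points along the fingers, y is the line along which they close (so a half turn about z gives the same grasp; the last joint's range is limited). The gripper opens to 91 mm and grips with 3 to 60 N. Pads are 32 mm wide; open, the fingers measure 118 mm over their backs; the gripper's body (76 mm by 178 mm) begins 60 mm behind the grasp point.
Start: joints at [65.489, 18.312, 89.639, -0, 72.044, -1.146], TCP at [228.044, 527.863, 213.976] pointing down, gripper open.
Joint ranges: [-177.97, 177.97], [-48.28, 115.42], [12.27, 149.76], [-77.06, 257.06], [2.81, 150.46], [-146.56, 146.56]. Speed limits (degrees/s): [147.25, 147.25, 180, 180, 180, 180].

### API

Orientations are given as [roll, pitch, yaw] about the fixed x, y, z axes, in that order (R = Rz(yaw) Ry(pitch) Rx(roll)).
In Python, from workcell import env, cams gives the robot as it stands.
- The arm moves only by the tool apply_moves, never from a script. Its argument "deltas" is a list of rows, each a list of 5 numbers: the shift along the tool's x, y, z in m, then the turn about the tool's z in rad, then the opening, from -1 (shut) to 1 (fully open), so that 0 is half open. In form: [[tx, ty, tz, roll, gripper], ...]. A call has 1 to 5 rows; each row is the pose to reach, as a shift and turn from the pose commanded when the call began, along the tool's axes at that moment; what a row does not reach only later rows make up. A row lasts 1/10 s, in which the tool goes at most 50 mm and 8.59 degrees, less where a joint would pass 70% of its speed; a pose out of reach is approached as far as the arm can. A call with a gripper value outside its range is refused whole. The fingers move at their own pace and stop on an object; "grip_force" is the grip in N (left out, the last holds). Time passes only in rows, so rows that repeat a pose let the fingers close. It gives the time, the measured TCP pose, the force, the opening and the grip force at its end, in the units of the state.
- env.state(): the state, without advancing time (a new reading comes with each control period).
- cams.grab_frame(name): name is "scene" or "side" or "wrist"; returns the picture (384x512x3 uint8, blue, green, red); there is no depth.
- cams.get_calibration(name): a dict with "mtx" (3x3 intrinsics, pixels), "eye" and "attitude" of the camera in the world; the wrist camera has in their place "tool_from_camera" (4x4, takes a point from camera to tool coordinates, whose origin is the TCP and whose axes are the flange's). Camera axes: x right, y down, z forward; pixel columns grow to the right and rows downward; lengths in mm; the calibration is good to about 2 mm. A picture is of the moment at which its call begins: read the wrist's pose just before it. get_calibration takes no time and is no camera call.
- env.job_done(): hands the job in; it is judged then, once.
The state is a dict: "time_s": time; "qpos": joint angles; "qvel": joint speeds; "effort": joint torques, N m; "ee_pos": TCP position; "ee_rot": TCP orientation; "force": force on the tool from outside, world axes, zero at the start; "torque": the same for the moment, N m; "gripper_width": finger opening in mm; "gripper_force": force on a finger pad.
Only numpy, scipy, OpenCV 4.12 (cv2) and the standard library are available. Lean on these libraries where they do the work, as an engineer would, in place of code of your own. Each camera call takes 0.05 s, during which the arm holds its last target. There are 200 camera calls.

## Working session

There is one attempt and no reset: what is moved stays moved. The work goes in short steps, Python scripts to look and compute and a tool call to move; the robot and the scene stay as the last step left them, time stands still between calls to the robot, and variables do not carry over. Pictures are saved under pics/ and viewed, at most 10 in all, crops included, and the job is handed in when it is done.

Besides the shell and the picture viewer there is one more tool, called by a JSON object that holds its "fn" and its "kwargs". apply_moves: Moves the arm, as the interface text tells. Its arguments: {"type":"object","properties":{"deltas":{"type":"array"},"grip_force":{"type":"number"}},"required":["deltas"]}

```bash
mkdir -p pics; python3 - <<'E'
from workcell import env,cams
import cv2
for n in("scene","side"):
    cv2.imwrite(f"pics/{n}0.png",cv2.resize(cams.grab_frame(n),(800,600),interpolation=cv2.INTER_CUBIC)); c=cams.get_calibration(n); print(n,c)
s=env.state();print(s["time_s"],s["ee_pos"],s["ee_rot"],s["gripper_width"])
E
```

```text
scene {'mtx': array([[375.50120324,   0.        , 249.42442762],
       [  0.        , 375.50120324, 196.92016138],
       [  0.        ,   0.        ,   1.        ]]), 'eye': array([ 102.45292991, -520.18762121,  761.02186948]), 'attitude': array([-135.74723014,   -1.08279416,  -35.22974837])}
side {'mtx': array([[472.94701939,   0.        , 253.91250322],
       [  0.        , 472.94701939, 190.49656855],
       [  0.        ,   0.        ,   1.        ]]), 'eye': array([   44.37383689, -1291.1876087 ,   599.61544667]), 'attitude': array([-110.70165803,    1.479857  ,  -19.67216015])}
0.1 [227.8483766  527.43379515 213.19248427] [-1.79906716e+02 -1.34991691e-03  1.56635490e+02] 91.37515789775637
```

View pics/scene0.png

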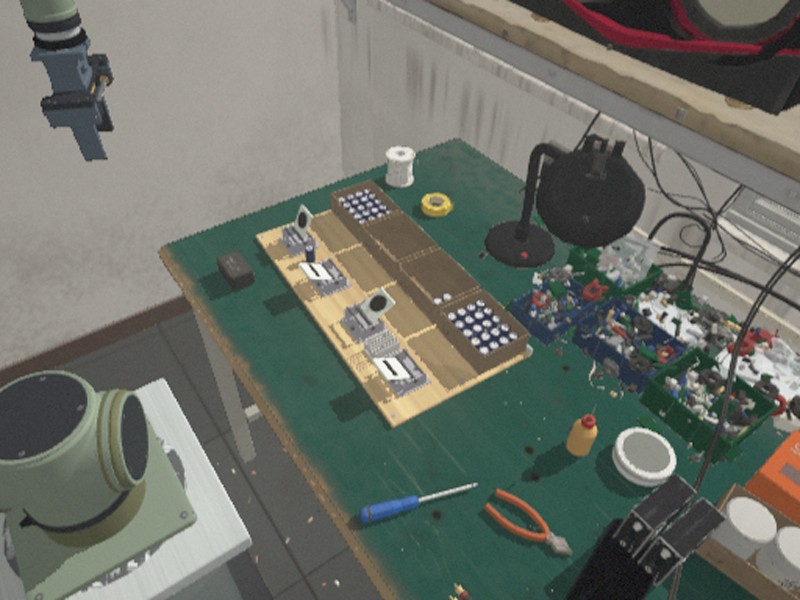

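View pics/side0.png

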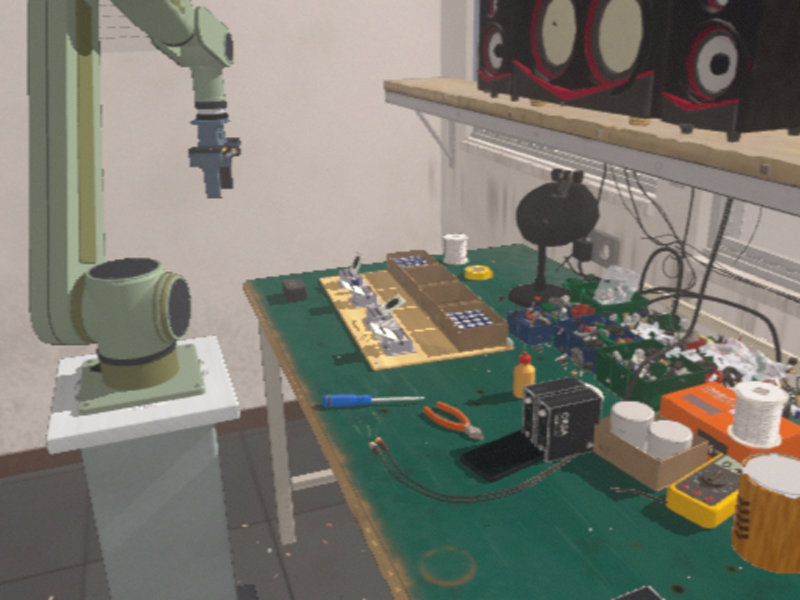

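The trays run, from the camera's near end: full, nearly empty, empty, full. Their tags show bar, disc (raised), bar and disc (raised), and some may still be falling. Next I locate the board roughly and take an enlarged crop.

```bash
cat > h.py <<'E'
from workcell import env,cams
import numpy as np, cv2
from scipy.spatial.transform import Rotation as Ro
def cal(n):
    c=cams.get_calibration(n); return c["mtx"],np.array(c["eye"]),Ro.from_euler("xyz",c["attitude"],degrees=True).as_matrix()
def hit(n,px,z):
    K,e,R=cal(n); d=R@np.linalg.solve(K,[px[0],px[1],1]); return e+d*(z-e[2])/d[2]
def proj(n,P):
    K,e,R=cal(n); p=K@(R.T@(np.asarray(P)-e)); return p[:2]/p[2]
def crop(n,x0,y0,w,h,s,f):
    im=cams.grab_frame(n)[y0:y0+h,x0:x0+w]; cv2.imwrite(f,cv2.resize(im,None,fx=s,fy=s,interpolation=cv2.INTER_CUBIC))
E
python3 - <<'E'
from h import *
s=.64
for n,p,z in[("near-left board",(395,425),8),("far-left board",(257,237),8),("near tray front top",(475,361),55),("near tray rear top",(527,330),55),("far tray L top",(332,192),55),("far tray R",(372,181),55)]:
    print(n,hit("scene",np.array(p)*s,z).round())
crop("scene",155,105,190,170,4,"pics/c1.png") if 0 else crop("scene",155,105,190,150,4,"pics/c1.png")
print(env.state()["time_s"])
E
```

```text
near-left board [ 402. -134.    8.]
far-left board [431. 384.   8.]
near tray front top [ 553. -134.   55.]
near tray rear top [ 666. -133.   55.]
far tray L top [604. 375.  55.]
far tray R [696. 362.  55.]
0.15
```

View pics/c1.png

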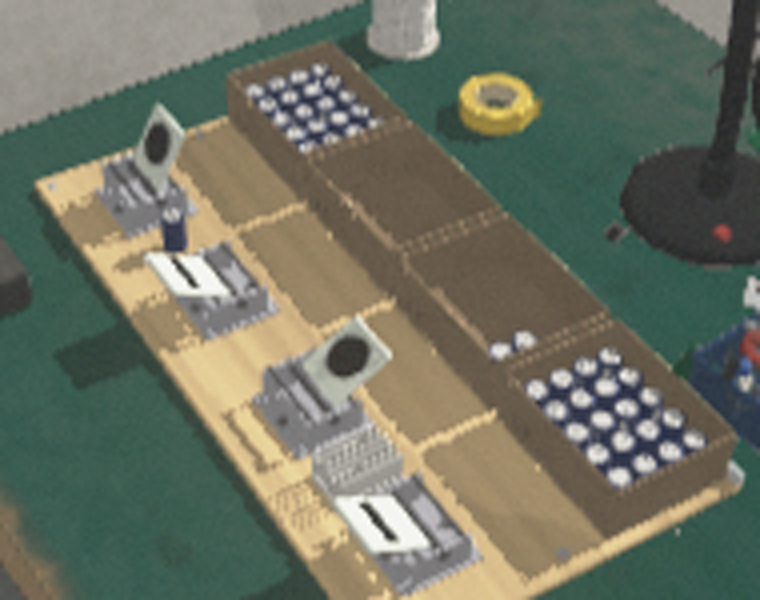

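```bash
python3 - <<'E'
from h import *
from scipy.optimize import least_squares as ls
c=lambda a,b:(a/4+155-.4,b/4+105-.4)
obs=[(c(229,76),(103.5,257,55)),(c(333,43),(202.5,257,55)),(c(738,437),(202.5,-257,55)),(c(610,492),(103.5,-257,55)),(c(604,536),(103.5,-257,8))]
bc=[(c(37,184),265),((252.8,272),-265)]
W=lambda p,q:(p[0]+q[0]*np.cos(p[2])-q[1]*np.sin(p[2]),p[1]+q[0]*np.sin(p[2])+q[1]*np.cos(p[2]),q[2])
f=lambda p:np.concatenate([proj("scene",W(p,q))-o for o,q in obs]+[proj("scene",W(p,(p[3],y,8)))-o for o,y in bc])
r=ls(f,[470,120,0,-68],x_scale=[10,10,.01,10],loss="soft_l1");p=r.x
print(p,np.degrees(p[2]),f(p).round(1))
for k in(-195,-65,65,195):
    print(k,"hinge",np.round(W(p,(0,k,30))),"edge rob",np.round(W(p,(-47,k,55))),"edge tray",np.round(W(p,(47,k,55))),"px crop",[tuple(np.round((proj("scene",W(p,q))-(155,105))*4)) for q in((-47,k,55),(47,k,55),(22,k-30,35),(-22,k-30,35),(22,k+30,35))])
# heat sink & capacitor
print("sink top",hit("scene",c(355,450),33),"cap top",hit("scene",c(173,213),40))
E
```

```text
[ 4.79723549e+02  1.27935547e+02 -6.47305385e-02 -6.14925472e+01] -3.7087866628933805 [-1.1 -0.7 -0.6 -1.   0.3 -0.4  1.3  1.3  0.3  2.1  0.3 -1.5 -0.7 -0.3]
-195 hinge [467. -67.  30.] edge rob [420. -64.  55.] edge tray [514. -70.  55.] px crop [(np.float64(349.0), np.float64(526.0)), (np.float64(479.0), np.float64(465.0)), (np.float64(471.0), np.float64(534.0)), (np.float64(410.0), np.float64(564.0)), (np.float64(418.0), np.float64(469.0))]
-65 hinge [476.  63.  30.] edge rob [429.  66.  55.] edge tray [522.  60.  55.] px crop [(np.float64(246.0), np.float64(389.0)), (np.float64(370.0), np.float64(337.0)), (np.float64(361.0), np.float64(400.0)), (np.float64(303.0), np.float64(425.0)), (np.float64(316.0), np.float64(345.0))]
65 hinge [484. 193.  30.] edge rob [437. 196.  55.] edge tray [531. 190.  55.] px crop [(np.float64(158.0), np.float64(272.0)), (np.float64(276.0), np.float64(228.0)), (np.float64(267.0), np.float64(285.0)), (np.float64(212.0), np.float64(306.0)), (np.float64(228.0), np.float64(237.0))]
195 hinge [492. 323.  30.] edge rob [445. 326.  55.] edge tray [539. 319.  55.] px crop [(np.float64(82.0), np.float64(171.0)), (np.float64(195.0), np.float64(133.0)), (np.float64(185.0), np.float64(185.0)), (np.float64(132.0), np.float64(204.0)), (np.float64(151.0), np.float64(143.0))]
sink top [468.19525819   0.94449608  33.        ] cap top [485.53667824 264.38394596  40.        ]
```

{"fn": "apply_moves", "kwargs": {"deltas": [[0, 0, 0, -0.14, -1], [0, 0, 0, -0.28, -1], [0, 0, 0, -0.344, -1], [0, 0, 0, -0.344, -1], [0, 0, 0, -0.344, -1]], "grip_force": 10}}

```text
time_s: 0.65
ee_pos: [228.0, 527.7, 213.8]
ee_rot: [-180.0, -0.0, 176.3]
force: [0.2, 0.2, 0.2]
gripper_width: 54.0
gripper_force: 0.0
```

{"fn": "apply_moves", "kwargs": {"deltas": [[-0.03, -0.037, 0, 0, -1], [-0.06, -0.075, 0, 0, -1], [-0.09, -0.112, 0, 0, -1], [-0.12, -0.15, 0, 0, -1], [-0.15, -0.19, 0, 0, -1]]}}

```text
time_s: 1.15
ee_pos: [366.4, 327.2, 214.1]
ee_rot: [180.0, 0.0, 176.3]
force: [1.7, 0.9, 0.1]
gripper_width: 14.2
gripper_force: 0.0
```

{"fn": "apply_moves", "kwargs": {"deltas": [[-0.03, -0.037, 0, 0, -1], [-0.06, -0.075, 0, 0, -1], [-0.09, -0.112, 0, 0, -1], [-0.12, -0.15, 0, 0, -1], [-0.15, -0.19, 0, 0, -1]]}}

```text
time_s: 1.65
ee_pos: [504.1, 127.8, 214.1]
ee_rot: [180.0, 0.0, 176.3]
force: [1.2, 0.6, -0.1]
gripper_width: 0.4
gripper_force: 0.0
```

{"fn": "apply_moves", "kwargs": {"deltas": [[-0.027, -0.034, 0, 0, -1], [-0.054, -0.068, 0, 0, -1], [-0.054, -0.068, 0, 0, -1], [-0.054, -0.068, 0.03, 0, -1], [-0.054, -0.068, 0.06, 0, -1]]}}

```text
time_s: 2.15
ee_pos: [553.2, 58.3, 153.9]
ee_rot: [180.0, 0.1, 176.2]
force: [-0.2, -0.2, -0.2]
gripper_width: 0.6
gripper_force: 0.0
```

```bash
python3 - <<'E'
from h import *
print({k:env.state()[k] for k in("time_s","ee_pos","ee_rot","gripper_width")})
a=cams.grab_frame("scene")[105:265,155:355]; b=cams.grab_frame("wrist")
a=cv2.resize(a,(500,400),interpolation=cv2.INTER_CUBIC)
s=np.zeros((400,800,3),np.uint8); s[:,:400]=a[:,:400]; s[:300,400:]=cv2.resize(b,(400,300)); cv2.imwrite("pics/m1.png",s)
E
```

```text
{'time_s': 2.15, 'ee_pos': array([553.22711342,  58.31944098, 153.92727103]), 'ee_rot': array([1.79950447e+02, 1.29167840e-01, 1.76234390e+02]), 'gripper_width': 0.6438551303114874}
```

View pics/m1.png

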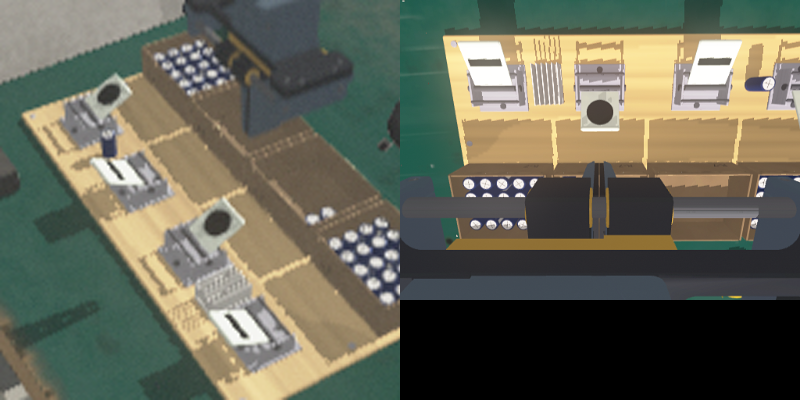

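Far tag has fallen to the tray side (correct). Tag 1 needs flipping towards its tray, tag 2 towards the robot. In the wrist view, tag 2's edge is at (600,130) and the fingers are in line with it; I check its position numerically.

```bash
python3 - <<'E'
from h import *
c=cams.get_calibration("wrist");s=env.state();R=Ro.from_euler("xyz",s["ee_rot"],degrees=True).as_matrix();T=c["tool_from_camera"]
def w(u,v,z):
    d=R@T[:3,:3]@np.linalg.solve(c["mtx"],[u*1.28,v*1.28,1]); e=s["ee_pos"]+R@T[:3,3]; return (e+d*(z-e[2])/d[2]).round(1)
print("tag2 edge",w(200,130,55),"tray wall top",w(200,170,55),"tag1 edge",w(86,41,55),"sink",w(148,38,33),w(148,105,33))
E
```

```text
tag2 edge [524.4  60.4  55. ] tray wall top [575.2  57.2  55. ] tag1 edge [418.5 -57.4  55. ] sink [415.2   6.1  33. ] [492.2  -3.3  33. ]
```

{"fn": "apply_moves", "kwargs": {"deltas": [[0, 0, 0.03, 0, -1], [0, 0, 0.06, 0, -1], [0, 0, 0.085, 0, -1], [0, 0, 0.1, 0, -1], [0, 0, 0.108, 0, -1]]}}

```text
time_s: 2.75
ee_pos: [552.7, 58.8, 45.9]
ee_rot: [180.0, -0.0, 176.3]
force: [-0.6, 0.6, 0.3]
gripper_width: 0.3
gripper_force: 0.0
```

{"fn": "apply_moves", "kwargs": {"deltas": [[0.005, 0, 0, 0, -1], [0.012, 0, 0, 0, -1], [0.019, 0, 0, 0, -1], [0.026, 0, 0, 0, -1], [0.033, 0, 0, 0, -1]]}}

```text
time_s: 3.25
ee_pos: [519.2, 60.4, 46.6]
ee_rot: [180.0, 0.0, 176.3]
force: [0.7, 0.4, 0.0]
gripper_width: 0.7
gripper_force: 0.1
```

{"fn": "apply_moves", "kwargs": {"deltas": [[0.007, 0, 0, 0, -1], [0.014, 0, 0, 0, -1], [0.021, 0, 0, 0, -1], [0.028, 0, 0, 0, -1], [0.035, 0, 0, 0, -1]]}}

```text
time_s: 3.75
ee_pos: [484.7, 62.6, 46.0]
ee_rot: [180.0, 0.0, 176.3]
force: [0.0, 0.4, 1.2]
gripper_width: 0.6
gripper_force: 0.3
```

{"fn": "apply_moves", "kwargs": {"deltas": [[0.005, 0, 0, 0, -1], [0.005, 0, 0, 0, -1], [0.005, 0, 0, 0, -1], [0.005, 0, 0, 0, -1], [0.005, 0, 0, 0, -1]]}}

```text
time_s: 4.25
ee_pos: [480.2, 62.9, 45.9]
ee_rot: [180.0, 0.0, 176.3]
force: [-0.7, -0.1, 0.1]
gripper_width: 0.4
gripper_force: 0.0
```

```bash
python3 - <<'E'
from h import *
print({k:env.state()[k] for k in("time_s","ee_pos","force")})
crop("scene",155,105,190,150,4,"pics/m2.png")
E
```

```text
{'time_s': 4.25, 'ee_pos': array([480.17412724,  62.8577917 ,  45.91774793]), 'force': array([-0.73471233, -0.0658231 ,  0.11032727])}
```

View pics/m2.png

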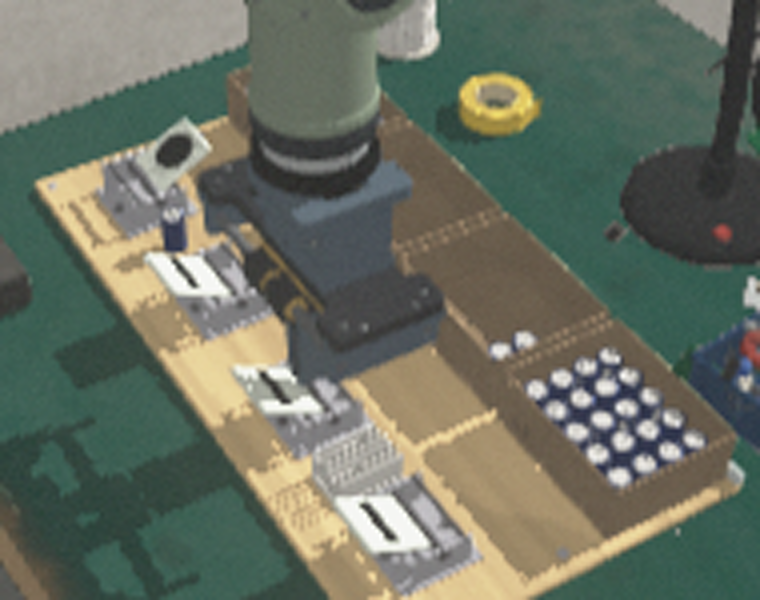

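Tag 2 now shows its bar at (275,390), lying towards the robot. Next I lift and go to the robot side of tag 1.

{"fn": "apply_moves", "kwargs": {"deltas": [[0, 0, -0.04, 0, -1], [0, 0, -0.08, 0, -1], [0.03, -0.03, -0.08, 0, -1], [0.06, -0.065, -0.08, 0, -1], [0.083, -0.1, -0.08, 0, -1]]}}

```text
time_s: 4.8
ee_pos: [389.0, -32.2, 126.1]
ee_rot: [-180.0, -0.0, 176.4]
force: [0.3, -0.4, 0.5]
gripper_width: 0.3
gripper_force: 0.0
```

{"fn": "apply_moves", "kwargs": {"deltas": [[0, -0.03, 0, 0, -1], [0, -0.03, 0.03, 0, -1], [0, -0.03, 0.06, 0, -1], [0, -0.03, 0.08, 0, -1], [0, -0.03, 0.08, 0, -1]]}}

```text
time_s: 5.3
ee_pos: [386.7, -61.3, 44.1]
ee_rot: [180.0, -0.3, 176.3]
force: [-0.2, 0.7, 0.4]
gripper_width: 0.5
gripper_force: 0.0
```

{"fn": "apply_moves", "kwargs": {"deltas": [[-0.005, 0, 0, 0, -1], [-0.012, 0, 0, 0, -1], [-0.019, 0, 0, 0, -1], [-0.026, 0, 0, 0, -1], [-0.033, 0, 0, 0, -1]]}}

```text
time_s: 5.8
ee_pos: [423.0, -63.8, 46.5]
ee_rot: [-180.0, 0.1, 176.4]
force: [0.8, 0.2, -0.1]
gripper_width: 0.6
gripper_force: 0.1
```

{"fn": "apply_moves", "kwargs": {"deltas": [[-0.007, 0, 0, 0, -1], [-0.014, 0, 0, 0, -1], [-0.021, 0, 0, 0, -1], [-0.028, 0, 0, 0, -1], [-0.035, 0, 0, 0, -1]]}}

```text
time_s: 6.3
ee_pos: [456.9, -65.9, 45.8]
ee_rot: [180.0, -0.1, 176.3]
force: [-0.9, -0.0, 0.7]
gripper_width: 0.4
gripper_force: 0.3
```

{"fn": "apply_moves", "kwargs": {"deltas": [[-0.005, 0, 0, 0, -1], [-0.005, 0, 0, 0, -1], [-0.005, 0, 0, 0, -1], [-0.005, 0, 0, 0, -1], [-0.005, 0, 0, 0, -1]]}}

```text
time_s: 6.8
ee_pos: [461.3, -66.2, 46.0]
ee_rot: [180.0, -0.0, 176.3]
force: [0.5, 0.2, -0.7]
gripper_width: 0.5
gripper_force: 0.0
```

{"fn": "apply_moves", "kwargs": {"deltas": [[0, 0, -0.04, 0, -1], [0, 0, -0.08, 0, -1], [0, 0, -0.12, 0, -1], [0.05, 0, -0.12, 0, -1], [0.1, 0, -0.12, 0, -1]]}}

```text
time_s: 7.3
ee_pos: [362.0, -60.0, 167.1]
ee_rot: [-180.0, 0.2, 176.4]
force: [0.1, -0.8, 0.4]
gripper_width: 0.6
gripper_force: 0.0
```

{"fn": "apply_moves", "kwargs": {"deltas": [[0, 0, -0.04, 0, -1], [0, 0, -0.08, 0, -1], [0, 0, -0.08, 0, -1], [0, 0, -0.08, 0, -1], [0, 0, -0.08, 0, -1]]}}

```text
time_s: 7.8
ee_pos: [361.2, -59.7, 245.1]
ee_rot: [180.0, -0.1, 176.3]
force: [0.5, -0.4, 0.7]
gripper_width: 0.8
gripper_force: 0.0
```

{"fn": "apply_moves", "kwargs": {"deltas": [[0, 0.04, 0, 0, -1], [0, 0.08, 0, 0, -1], [0, 0.12, 0, 0, -1], [0, 0.16, 0, 0, -1], [0, 0.16, 0, 0, -1]]}}

```text
time_s: 8.3
ee_pos: [371.6, 103.4, 244.6]
ee_rot: [179.9, -0.2, 176.7]
force: [-0.3, 0.0, 1.1]
gripper_width: 0.8
gripper_force: 0.0
```

{"fn": "apply_moves", "kwargs": {"deltas": [[0, 0, 0, 0, -1], [0, 0, 0, 0, -1], [0, 0, 0, 0, -1], [0, 0, 0, 0, -1], [0, 0, 0, 0, -1]]}}

```text
time_s: 8.8
ee_pos: [372.1, 99.1, 246.0]
ee_rot: [180.0, 0.0, 176.3]
force: [-0.4, -0.6, -0.0]
gripper_width: 0.5
gripper_force: 0.0
```

```bash
python3 - <<'E'
from h import *
a=cams.grab_frame("scene")[105:255,155:345];b=cams.grab_frame("wrist")
s=np.zeros((600,800,3),np.uint8);s[:300,:380]=cv2.resize(a,(380,300),interpolation=cv2.INTER_CUBIC);s[:315,380:]=cv2.resize(b,(420,315));s=s[:320];cv2.imwrite("pics/m3.png",s)
E
```

```text
(no output)
```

View pics/m3.png

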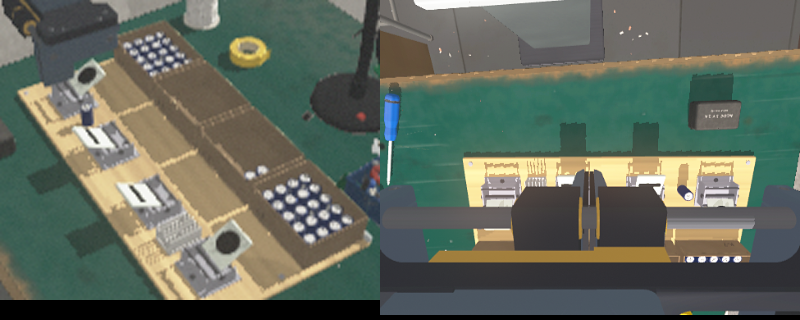

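All four tags are right: discs at (230,240) and (88,75) in front of the full trays, bars at (95,138) and (138,190) in front of the other two. The loose things are where they were.

```bash
python3 -c "
from workcell import env
print(env.job_done())"
```

```text
the job is handed in; nothing more can be done
None
```

I pushed over the two wrong tags, one at a full tray and one at the nearly empty tray; the last pictures showed all four tags right and nothing loose disturbed, and I handed the job in (no verdict was returned).

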